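# Load the last sheet holder and lock the tumbler lid

## Robot

A 6-joint arm with a two-finger parallel gripper is mounted at the origin on the work surface; the furniture and walls round the work are solid. World frame = base frame: x ahead of the robot, y to its left, z up, the work surface at z = 0. Lengths are in mm, angles in rad, forces in N, time in s.
With the tool pointing down it reaches from about 300 to 875 mm from the base axis. Payload 4.2 kg.
Tool frame: the origin (TCP) lies midway between the tips of the shut fingers; the grasp point (between the pads) lies 19 mm behind it; z points along the fingers, y is the direction in which the jaws open and shut (so a half turn about z gives the same grasp; the last joint's range is limited). The gripper opens to 85 mm and grips with 20 to 120 N. Pads are 22 mm wide; open, the fingers measure 114 mm over their backs; the gripper's body (76 mm by 85 mm) begins 54 mm behind the grasp point. The pads swing forward as they close: fully open they stand 13 mm farther back than shut.
Start: joints at [-1.276, 0.32, 1.565, -0, 1.257, -0.02], TCP at [178.038, -546.758, 231.338] pointing down, gripper open.
Joint ranges: [-3.11, 3.11], [-0.84, 2.01], [0.21, 2.61], [-1.34, 4.49], [0.05, 2.63], [-2.56, 2.56]. Speed limits (rad/s): [2.57, 2.57, 3.14, 3.14, 3.14, 3.14].

## Interface

Orientations are given as a unit quaternion [x, y, z, w].
In Python, from station import arm gives the robot as it stands.
- The arm moves only by the shell command python3 -m jog 'ROWS'. ROWS is JSON, a list that holds one entry, the list of rows, each a list of 7 numbers: the turn, a rotation vector about the tool's x, y, z in degrees, then the shift along the tool's x, y, z in mm, then the finger opening in mm, from 0 to 85.4. In form: [[[wx, wy, wz, x, y, z, grip], ...]]. A call has 1 to 20 rows; each row shifts and turns the commanded pose from where the row before left it, along the tool's axes as they then stand; what a row does not reach is not made up. A row lasts 1/12 s, in which the tool goes at most 41.7 mm and 7.16 degrees, less where a joint would pass 70% of its speed; a pose out of reach is approached as far as the arm can. A call with a gripper value outside its range is refused whole. The fingers move at their own pace and stop on an object; the grip force is fixed at half the most. Time passes only in rows, so rows that do not move let the fingers close. It gives the time, the measured TCP pose, the force and the opening at its end, in the units of the state.
- arm.get_state(): the state, without advancing time (a new reading comes with each control period).
- arm.camera(name): name is "scene" or "top" or "wrist"; returns (picture, depth): 400x640x3 uint8, blue, green, red; 400x640 float32, mm along the optical axis (not along the pixel's ray), 0 where there is no reading.
- arm.calibration(name): a dict with "fx", "fy", "cx", "cy" (pixels), "k1" (the pictures are not rectified: a ray, as slopes to the right and down, at radius r is drawn at 1 + k1 r^2 times it, then the intrinsics apply), "eye" and "attitude" of the camera in the world; the wrist camera has in their place "T_tool_cam" (4x4, takes a point from camera to tool coordinates, whose origin is the TCP and whose axes are the flange's). Camera axes: x right, y up, looking along -z (the intrinsics and any distortion apply to the point x, -y, -z); pixel columns grow to the right and rows downward; lengths in mm; the calibration is good to about 2 mm. A picture is of the moment at which its call begins: read the wrist's pose just before it. calibration takes no time and is no camera call.
- arm.finish_job(): hands the job in, once; it reports no verdict.
The state is a dict: "clock": time; "q": joint angles; "joint_vel": joint speeds; "tau": joint torques, N m; "ee_pos": TCP position; "orientation": TCP orientation; "force": force on the tool from outside, world axes, zero at the start; "torque": the same for the moment, N m; "opening": opening from 0.0 (shut) to 1.0 (fully open).
Only numpy, scipy, OpenCV 4.12 (cv2) and the standard library are available. Lean on these libraries where they do the work, as an engineer would, in place of code of your own. Each camera call takes 0.05 s, during which the arm holds its last target.

## Task

Put the copper-coloured sheet holder from the bench into the tumbler's open drum with the black ones, then close the drum: set the lid on its mouth, turn it lightly against its seat until its lugs drop in and the plate lies flat on the collar, and twist it clockwise until the red lock pin sinks flush again. Leave the oil bottle and the tape roll where they stand.

Things in the scene. Friction and masses are not known exactly. Their poses are not given: they have to be found in the camera images.
- tumbler: Bench tumbler, a fixed grey machine: base plate 190 x 225 mm, side cheeks up to 118 mm high, control box facing the robot, upright blue-grey drum 140 mm across. Origin: bench level under the middle of the base plate. The gear motor stops the drum at any angle about its axis and holds it against 0.8 N m; turned harder, the drum turns along. Three black sheet holders lie in it.
- drum_mouth (a point): Centre of the drum's round mouth, level with the top of its flat aluminium collar, 170 mm above the bench; z up along the drum's axis. Collar 152 mm across, opening 106 mm, drum floor 86 mm below. The opening has four notches a quarter turn apart, 20 mm wide, reaching 63 mm from the axis; the x axis given here says nothing of where they are.
- lid_grip (a point): Centre, half-way up, of the black bar grip on the loose lid (0.2 to 0.33 kg): bar 74 mm long (along x), 16 mm wide (y), 41 mm high (z, up). 49 mm above the bench while the lid stands there on its pilot. Set in the drum's mouth the lid first rides on its lugs with this point 41 mm above the collar's top; dropped home, 28 mm above.
- lid_seat (a point): On the lid's axis, in the plane of the underside of its light grey plate (149 mm across, 7 mm thick), 28 mm below lid_grip, same axes; level with drum_mouth when home. The lugs meet the notches every quarter turn, within 2 degrees or more: there the lid drops 13 mm by its own weight. Then it turns only clockwise seen from above, about 36 degrees to the lock, not the other way.
- lid: The same lid; origin at the centre of its foot, 21 mm below lid_seat, same axes. Under the plate is a round pilot 102 mm across, 21 mm deep, tapered at its foot to 92 mm; four steel lugs stick out of it at +x, +y, -x and -y, 12 mm wide with bevelled lower edges, 60 mm from the axis to their ends, 8 to 13 mm above the foot.
- lock_pin (a joint): Sprung red pin, 8 mm across, in the lid 69 mm from its axis, 81 degrees anticlockwise of +x. In m: 0 = down, its top flush with the plate; about 0.005 = standing proud, as when the lid has dropped home but is not locked. It sinks to 0 again when the lid is turned to the lock and it falls in a slot of the collar. Also 0 while the lid is off the drum or rides on its lugs.
- holder_mid (a point): Middle of the grip body of the copper-coloured spring sheet holder on the bench (the only one outside the drum), 6 mm above the bench. It is 64 mm long in all, along y; the body to grasp is 40 mm long and 12 mm across, centred here. 16 g.
- oil: White squeeze bottle with a red spout, 52 mm across, 140 mm high; origin at the centre of its foot. Bystander.
- tape: Roll of masking tape lying flat, 104 mm across, 24 mm high; origin at the centre of its underside. Bystander.

How it is judged (in metres and radians):
On the way, in this order (a step that is already met when the one before it is completed fails the run):
1. the copper-coloured sheet holder lies inside the drum (horizontal distance between holder_mid and drum_mouth below 0.064 m and z of holder_mid in the frame of drum_mouth below -0.03 m), for 0.2 s.
2. the lid has dropped home: its lugs are through the notches (horizontal distance between lid_seat and drum_mouth below 0.004 m and z of lid_seat in the frame of drum_mouth below 0.004 m and value of joint lock_pin above 0.003 m), for 0.1 s.
At the end, for the whole second after the job is handed in: The copper sheet holder is in the drum (30 mm or more below the collar's top); the lid is dropped home (within 4 mm of the axis, plate within 2.5 mm of the collar, level within 2 degrees) and locked: the red pin, up when the lid dropped, is down again (under 1.5 mm). Bystanders in place (all of step 1 and horizontal distance between lid_seat and drum_mouth below 0.004 m and z of lid_seat in the frame of drum_mouth below 0.0025 m and angle between lid_seat's own z axis and vertical below 0.035 rad and value of joint lock_pin below 0.0015 m); the robot touches nothing.
It fails at once if the oil bottle or the tape roll is shifted by more than 40 mm, or the bottle is tipped (distance of any of oil, tape from where it was at the start of the episode above 0.04 m or angle between oil's own z axis and vertical above 0.5 rad).
It also fails if it takes over 72 s, if anything falls off the work surface, if the arm or the gripper's body presses on something with over 40 N, if the wrist force passes 120 N, or if a joint passes its speed limit or range.

## Working session

There is one attempt and no reset: what is moved stays moved. The work goes in short steps, Python scripts to look and compute and a shell command to move; the robot and the scene stay as the last step left them, time stands still between calls to the robot, and variables do not carry over. Pictures are saved under pics/ and viewed, and the job is handed in when it is done.

```bash
ls; mkdir -p pics
cat > h.py <<'E'
import numpy as np, cv2, json
from station import arm
from scipy.spatial.transform import Rotation as R
def cam(name,fn=None):
    s=arm.get_state(); im,d=arm.camera(name); c=arm.calibration(name)
    if fn: cv2.imwrite('pics/'+fn,im)
    np.savez('/tmp/'+name+'.npz',im=im,d=d,p=s['ee_pos'],o=s['orientation'])
    return im,d,c,s
def load(name):
    z=np.load('/tmp/'+name+'.npz'); return z['im'],z['d'],arm.calibration(name),{'ee_pos':z['p'],'orientation':z['o']}
def T(c,s):
    M=np.eye(4)
    if 'eye' in c:
        a=np.array(c['attitude'],float)
        M[:3,:3]=a if a.shape==(3,3) else R.from_quat(a).as_matrix(); M[:3,3]=c['eye']
        return M
    M[:3,:3]=R.from_quat(s['orientation']).as_matrix(); M[:3,3]=s['ee_pos']
    return M@np.array(c['T_tool_cam'])
def rays(c,uv):
    K=np.array([[c['fx'],0,c['cx']],[0,c['fy'],c['cy']],[0,0,1]])
    uv=np.array(uv,float).reshape(-1,1,2)
    return cv2.undistortPoints(uv,K,np.array([c['k1'],0,0,0,0.]),None,None).reshape(-1,2)
def cloud(im,d,c,s):
    v,u=np.mgrid[0:400,0:640]; n=rays(c,np.stack([u.ravel(),v.ravel()],1))
    z=d.ravel(); P=np.stack([n[:,0]*z,-n[:,1]*z,-z],1)
    M=T(c,s); return (P@M[:3,:3].T+M[:3,3]).reshape(400,640,3)
def onplane(c,s,uv,h):
    n=rays(c,uv); M=T(c,s); D=np.stack([n[:,0],-n[:,1],-np.ones(len(n))],1)@M[:3,:3].T
    t=(h-M[2,3])/D[:,2]; return M[:3,3]+t[:,None]*D
E
python3 - <<'E'
from h import *
print(arm.get_state())
for n in ('scene','top','wrist'):
    im,d,c,s=cam(n,n+'0.png'); print(n,c)
E
```

```text
pics
{'clock': 0.0, 'q': array([-1.27600050e+00,  3.20272529e-01,  1.56566934e+00,  3.92112909e-06,
        1.25738566e+00, -1.99974481e-02]), 'joint_vel': array([ 1.08827693e-03,  5.38695728e-04, -3.19899948e-04,  4.73679413e-04,
       -1.23002204e-04, -6.22397320e-06]), 'tau': array([-1.07955191e-03, -4.15530860e+01, -2.34168112e+01, -9.18603246e-05,
        8.05325748e-03,  8.84827038e-07]), 'ee_pos': array([ 177.89780222, -546.29282354,  230.49714087]), 'orientation': array([ 9.87638424e-01,  1.56746899e-01, -1.16963824e-04, -8.59519469e-04]), 'force': array([-0.65389154,  0.43236393, -0.69435305]), 'torque': array([ 0.01769938, -0.03767104, -0.04081091]), 'opening': 0.9939614963708874}
scene {'fx': 380.743934480688, 'fy': 380.743934480688, 'cx': 317.34723521879755, 'cy': 192.81096000404006, 'k1': -0.04169818123938084, 'eye': array([-266.83268536,  535.05281081,  732.56774812]), 'attitude': array([-0.22967256,  0.41853454,  0.75792015, -0.44456316])}
top {'fx': 368.7152327948575, 'fy': 368.7152327948575, 'cx': 314.2018016575377, 'cy': 200.88830601804173, 'k1': -0.04365241770850804, 'eye': array([ 297.23732579,   73.50467959, 1204.67783522]), 'attitude': array([-0.07108401,  0.07939121,  0.74217048, -0.66168503])}
wrist {'fx': 343.5834287393075, 'fy': 343.5834287393075, 'cx': 321.49236556947756, 'cy': 204.9935698152776, 'k1': -0.06737140454316191, 'T_tool_cam': array([[-3.93602657e-04,  9.51025610e-01,  3.09111847e-01,
         7.98995629e+01],
       [ 9.99999888e-01,  4.55535629e-04, -1.28184786e-04,
        -2.20944696e-01],
       [-2.62718474e-04,  3.09111762e-01, -9.51025683e-01,
        -1.43113719e+02],
       [ 0.00000000e+00,  0.00000000e+00,  0.00000000e+00,
         1.00000000e+00]])}
```

View pics/scene0.png

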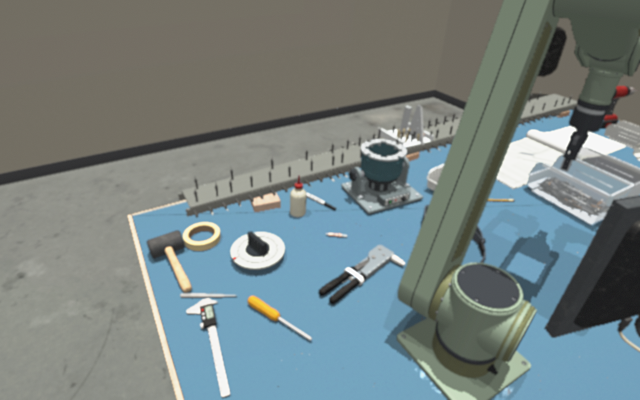

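View pics/top0.png

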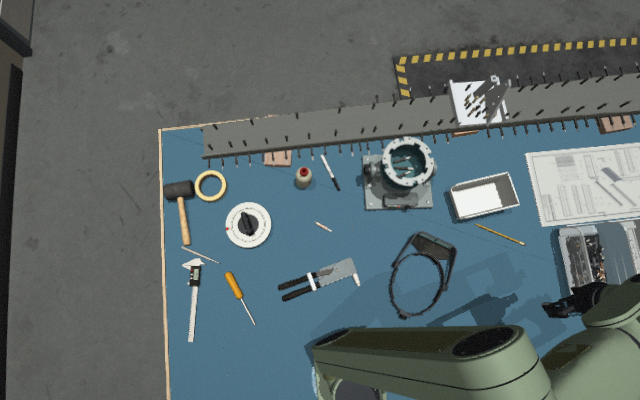

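View pics/wrist0.png

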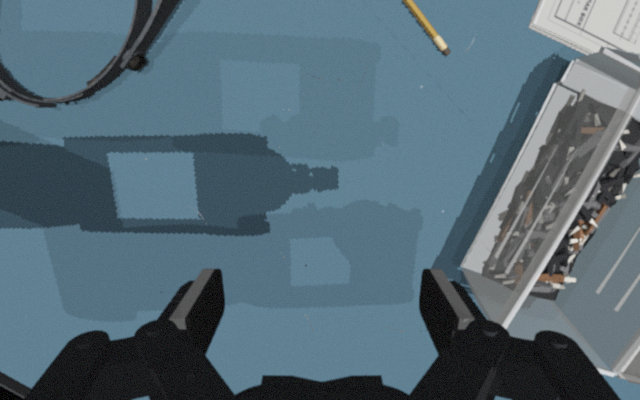

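The top view shows the drum mouth near (408,160), the lid at (247,225) with its pin at about (228,229), the holder at (323,226), the oil bottle at (303,177) and the tape at (210,185).

Run:
```python
from h import *
im,d,c,s=load('top'); P=cloud(im,d,c,s)
print('holder',onplane(c,s,[(323,226),(315,222),(332,232)],6).round(0), P[226,323].round())
# collar: points height ~170
u0,v0=408,161
Q=P[120:205,360:450].reshape(-1,3); Q=Q[(Q[:,2]>165)&(Q[:,2]<176)]
(x,y),r=cv2.minEnclosingCircle(Q[:,:2].astype(np.float32)); print('collar',len(Q),x,y,r,np.median(Q[:,2]))
Q=P[190:260,210:285].reshape(-1,3); print(np.histogram(Q[:,2],range(0,90,5)))
L=Q[(Q[:,2]>23)&(Q[:,2]<36)]; (x,y),r=cv2.minEnclosingCircle(L[:,:2].astype(np.float32)); print('lid',x,y,r,np.median(L[:,2]))
G=Q[(Q[:,2]>60)&(Q[:,2]<80)]; print('grip',cv2.minAreaRect(G[:,:2].astype(np.float32)), np.median(G[:,2]))
print('pin',onplane(c,s,[(228,229)],28))
for n,b in (('oil',(303,172)),('tape',(210,185))): print(n,onplane(c,s,[b],140 if n=='oil' else 24))
big=cv2.resize(im[120:270,190:450],None,fx=3,fy=3,interpolation=cv2.INTER_CUBIC); cv2.imwrite('pics/top0z.png',big)
```

```text
holder [[469.  25.   6.]
 [485.  50.   6.]
 [446.  -2.   6.]] [468.  26.  11.]
collar 900 610.1312255859375 -240.46128845214844 75.84918975830078 169.73585596050884
(array([1824,   89,    9,    9,  140,  942,  465,   20,    4,    7,    4,
          5,   19,   77,   25,    0,    0]), array([ 0,  5, 10, 15, 20, 25, 30, 35, 40, 45, 50, 55, 60, 65, 70, 75, 80,
       85]))
lid 524.5421752929688 299.33880615234375 115.28443145751953 28.738040366701398
grip ((499.5275573730469, 265.7026672363281), (71.97840881347656, 16.764036178588867), 15.09765338897705) 68.06958139828157
pin [[490.47575915 331.30967773  28.        ]]
oil [[618.78983009  70.9118968  140.        ]]
tape [[644.81338814 382.29279053  24.        ]]
```

View pics/top0z.png

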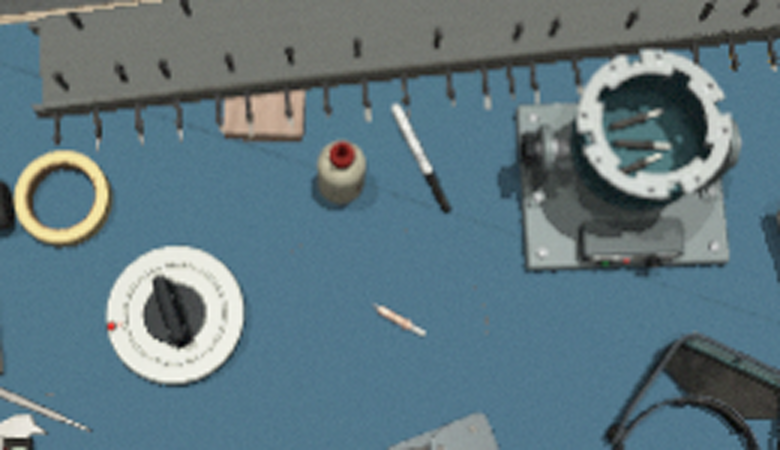

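```bash
cat >> h.py <<'E'
def go(x,y,z,psi=None):
    s=arm.get_state(); A=R.from_quat(s['orientation']); m=A.as_matrix()
    cur=np.degrees(np.arctan2(m[1,0],m[0,0]))
    if psi is None: psi=cur
    p=np.radians(psi); cx,sx=np.cos(p),np.sin(p)
    B=R.from_matrix(np.array([[cx,sx,0],[sx,-cx,0],[0,0,-1]]))
    rv=np.degrees((A.inv()*B).as_rotvec())
    dp=np.array([x,y,z])-s['ee_pos']
    print('t',round(s['clock'],2),'psi',cur.round(2),'pos',s['ee_pos'].round(1),'q6',np.degrees(s['q'][5]).round(1),'F',s['force'].round(1),'Tq',s['torque'].round(2),'op',round(s['opening']*85.4,1))
    print(' TURN',rv.round(2),'SHIFT after turn',B.inv().apply(dp).round(1),' SHIFT before',A.inv().apply(dp).round(1))
E
python3 - <<'E'
from h import *
go(468,25,200,53)
im,d,c,s=load('top'); P=cloud(im,d,c,s)
for u,v in [(300,135),(400,125),(430,130),(480,100),(320,270),(470,200)]: print(u,v,P[v,u].round())
E
```

```text
t 0.15 psi 18.04 pos [ 177.9 -546.4  230.7] q6 -1.1 F [ 0.1 -0.6  0.4] Tq [-0.   -0.   -0.04] op 85.4
 TURN [-7.000e-02 -3.000e-02 -3.496e+01] SHIFT after turn [ 630.9 -112.2   30.7]  SHIFT before [ 452.7 -453.5   31.3]
300 135 [768.  67.  68.]
400 125 [ 754. -258.   96.]
430 130 [ 738. -364.   65.]
480 100 [ 297.   74. 1205.]
320 270 [328.  52.   9.]
470 200 [ 499. -476.    3.]
```

```bash
python3 -m jog '[[[0,0,-7,0,0,0,40],[0,0,-7,0,0,0,40],[0,0,-7,0,0,0,40],[0,0,-7,0,0,0,40],[0,0,-7,0,0,0,40],[0,0,0,36,-6.5,2,40],[0,0,0,36,-6.5,2,40],[0,0,0,36,-6.5,2,40],[0,0,0,36,-6.5,2,40],[0,0,0,36,-6.5,2,40],[0,0,0,36,-6.5,2,40],[0,0,0,36,-6.5,2,40],[0,0,0,36,-6.5,2,40],[0,0,0,36,-6.5,2,40],[0,0,0,36,-6.5,2,40],[0,0,0,36,-6.5,2,40],[0,0,0,36,-6.5,2,40],[0,0,0,36,-6.5,2,40],[0,0,0,36,-6.5,2,40],[0,0,0,36,-6.5,2,40]]]' && python3 -m jog '[[[0,0,0,30,-5,0,40],[0,0,0,30,-5,0,40],[0,0,0,20,-5,0,40],[0,0,0,5,0,0,40],[0,0,0,0,0,0,40],[0,0,0,0,0,0,40]]]'
python3 - <<'E'
from h import *
go(468,25,200,53)
cam('wrist','w1.png')
E
```

```text
clock: 1.82
ee_pos: [425.1, -54.8, 201.2]
orientation: [0.895, 0.447, -0.0, 0.0]
force: [0.2, -0.6, -0.1]
opening: 0.469
clock: 2.32
ee_pos: [463.5, 19.8, 201.0]
orientation: [0.895, 0.447, -0.001, 0.0]
force: [-0.1, 0.3, 0.1]
opening: 0.467
t 2.32 psi 53.06 pos [463.5  19.8 201. ] q6 38.0 F [-0.1  0.3  0.1] Tq [-0.    0.01  0.01] op 39.9
 TURN [-0.03  0.07  0.06] SHIFT after turn [6.9 0.5 1. ]  SHIFT before [6.9 0.5 1. ]
```

View pics/w1.png

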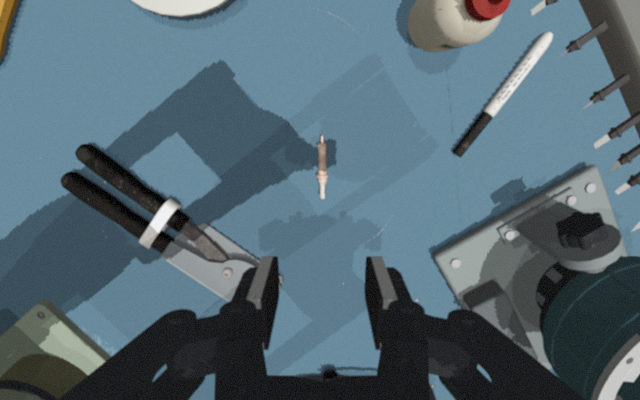

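The holder lies upright in the image, from (322,136) to (322,198), and is well aligned with the jaws.

Run:
```python
from h import *
im,d,c,s=load('wrist')
q=onplane(c,s,[(322,136),(322,198),(322,157),(322,140),(322,180)],6).round(1);print(q, np.linalg.norm(q[0]-q[1]))
cv2.imwrite('pics/w1z.png',cv2.resize(im[120:215,270:375],None,fx=6,fy=6,interpolation=cv2.INTER_CUBIC))
```

```text
[[488.2  51.7   6. ]
 [450.3   1.2   6. ]
 [475.8  35.2   6. ]
 [485.9  48.6   6. ]
 [461.7  16.4   6. ]] 63.140003167564046
```

View pics/w1z.png

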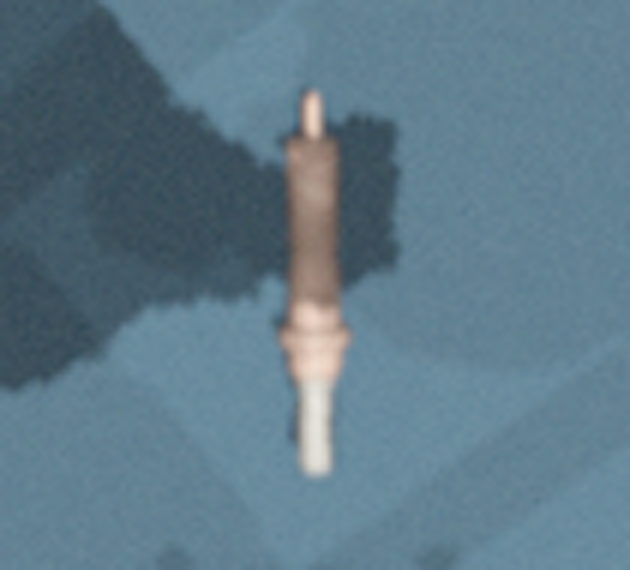

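Body spans rows 143–183 at column 322, so its middle is at about (322.3,163).

Run:
```python
from h import *
im,d,c,s=load('wrist')
q=onplane(c,s,[(322.3,163)],6)[0];print(q)
go(q[0],q[1],2.5,53)
```

```text
[472.45354113  30.18880213   6.        ]
t 2.37 psi 53.01 pos [463.3  19.4 201.1] q6 38.0 F [-0.4 -1.1  0.8] Tq [-0.07 -0.04  0.  ] op 40.1
 TURN [-0.02  0.06  0.01] SHIFT after turn [ 14.1   0.8 198.6]  SHIFT before [ 14.3   0.9 198.6]
```

```bash
python3 -m jog '[[[0,0,0,7,0.4,30,40],[0,0,0,7,0.4,30,40],[0,0,0,0,0,30,40],[0,0,0,0,0,30,40],[0,0,0,0,0,30,40],[0,0,0,0,0,20,40],[0,0,0,0,0,10,40],[0,0,0,0,0,0,40],[0,0,0,0,0,0,40]]]'
python3 - <<'E'
from h import *
go(472.5,30.2,2.5,53)
cam('wrist','w2.png')
E
```

```text
clock: 3.12
ee_pos: [472.6, 29.9, 21.2]
orientation: [0.895, 0.446, -0.001, -0.0]
force: [-0.2, 0.8, 0.9]
opening: 0.467
t 3.12 psi 52.95 pos [472.6  29.9  21.2] q6 39.3 F [-0.2  0.8  0.9] Tq [-0.03  0.02  0.01] op 39.9
 TURN [-0.04  0.05 -0.05] SHIFT after turn [ 0.2 -0.3 18.7]  SHIFT before [ 0.2 -0.3 18.7]
```

View pics/w2.png

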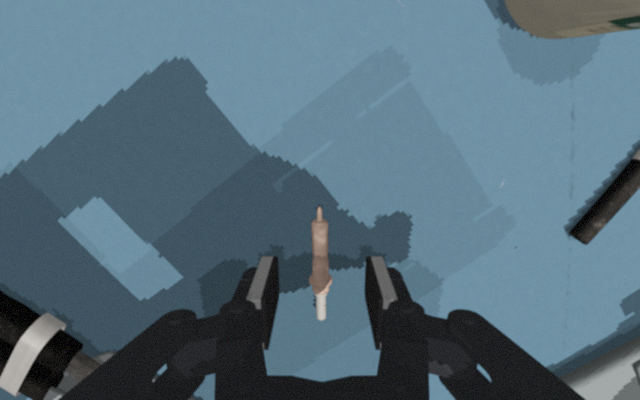

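The holder sits centred between the pads. Next I go down and close.

```bash
python3 -m jog '[[[0,0,0,0,0,10,40],[0,0,0,0,0,8,40],[0,0,0,0,0,0,0],[0,0,0,0,0,0,0],[0,0,0,0,0,0,0],[0,0,0,0,0,0,0],[0,0,0,0,0,0,0],[0,0,0,0,0,0,0],[0,0,0,0,0,0,0]]]'; python3 -m jog '[[[0,0,0,0,0,-10,0],[0,0,0,0,0,-30,0],[0,0,0,0,0,-40,0],[0,0,0,0,0,-40,0],[0,0,0,0,0,-40,0],[0,0,0,0,0,-40,0],[0,0,0,0,0,-20,0],[0,0,0,0,0,0,0]]]'
python3 - <<'E'
from h import *
go(610,-240,300,53)
cam('wrist','w3.png')
E
```

```text
clock: 3.92
ee_pos: [473.5, 30.9, 3.9]
orientation: [0.895, 0.447, 0.001, 0.0]
force: [-0.7, -0.4, 5.8]
opening: 0.119
clock: 4.58
ee_pos: [475.9, 31.2, 228.6]
orientation: [0.895, 0.447, 0.005, 0.002]
force: [0.3, -0.4, 0.9]
opening: 0.118
t 4.58 psi 53.05 pos [475.9  31.2 228.6] q6 39.3 F [ 0.3 -0.4  0.9] Tq [-0.   -0.03 -0.02] op 10.1
 TURN [ 0.51 -0.41  0.04] SHIFT after turn [-135.8  270.3  -71.4]  SHIFT before [-135.5  270.9  -70. ]
```

View pics/w3.png

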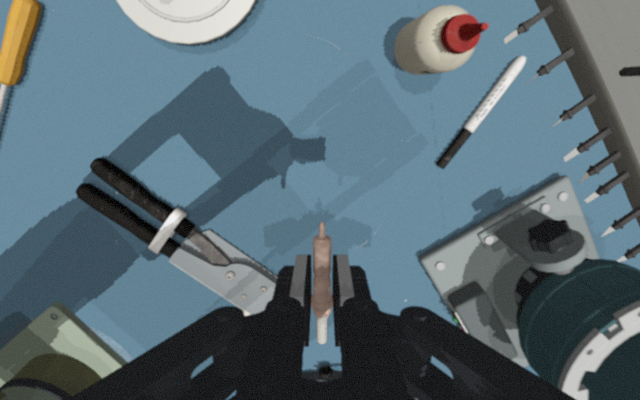

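Run:
```python
from h import *
go(568,-296,320,53)
```

```text
t 4.63 psi 53.04 pos [474.3  31.1 225.6] q6 39.3 F [-0.5  0.2 -0.2] Tq [-0.   -0.   -0.01] op 9.7
 TURN [ 0.26 -0.21  0.04] SHIFT after turn [-204.8  271.7  -94.4]  SHIFT before [-204.7  272.   -93.9]
```

```bash
python3 -m jog '[[[0,0,0,0,0,-30,0],[0,0,0,0,0,-30,0],[0,0,0,-15,20,-30,0],[0,0,0,-20,27,-4,0],[0,0,0,-20,27,0,0],[0,0,0,-20,27,0,0],[0,0,0,-20,27,0,0],[0,0,0,-20,27,0,0],[0,0,0,-20,27,0,0],[0,0,0,-20,27,0,0],[0,0,0,-20,27,0,0],[0,0,0,-20,27,0,0],[0,0,0,-10,9,0,0],[0,0,0,0,0,0,0],[0,0,0,0,0,0,0]]]'
python3 - <<'E'
from h import *
go(610,-240,300,53)
cam('wrist','w4.png')
E
```

```text
clock: 5.88
ee_pos: [566.5, -296.1, 315.0]
orientation: [0.895, 0.446, -0.001, -0.002]
force: [-0.9, 0.3, -0.6]
opening: 0.117
t 5.88 psi 52.98 pos [ 566.5 -296.1  315. ] q6 8.4 F [-0.9  0.3 -0.6] Tq [-0.01  0.01  0.05] op 10.0
 TURN [-0.25 -0.01 -0.02] SHIFT after turn [71.   0.9 15. ]  SHIFT before [71.  1. 15.]
```

View pics/w4.png

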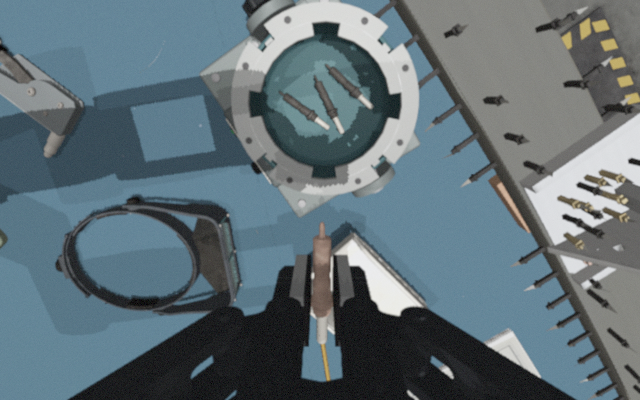

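The drum mouth is centred near (326,100). The inner notches are at about (326,170), (395,103), (328,33) and (258,103), and small slots sit in the collar's outer edge. I'll rectify it to the collar plane.

Run:
```python
from h import *
im,d,c,s=load('wrist')
P=cloud(im,d,c,s); Q=P[0:215,220:430].reshape(-1,3); Q=Q[(abs(Q[:,2]-170)<5)&(Q[:,0]>500)]
print(np.median(Q[:,2]))
(x,y),r=cv2.minEnclosingCircle(Q[:,:2].astype(np.float32)); print(x,y,r)
# rectify
cx0,cy0=610,-240; g=3; n=200; yy,xx=np.mgrid[-n:n,-n:n]
W=np.stack([cx0+xx/g,cy0-yy/g,np.full(xx.shape,170.)],-1).reshape(-1,3)
M=np.linalg.inv(T(c,s)); X=W@M[:3,:3].T+M[:3,3]
K=np.array([[c['fx'],0,c['cx']],[0,c['fy'],c['cy']],[0,0,1]])
Y=X*[1,-1,-1]
uv,_=cv2.projectPoints(Y,np.zeros(3),np.zeros(3),K,np.array([c['k1'],0,0,0,0.]))
uv=uv.reshape(2*n,2*n,2).astype(np.float32)
rect=cv2.remap(im,uv[...,0],uv[...,1],cv2.INTER_LINEAR)
np.save('/tmp/rect.npy',rect); cv2.imwrite('pics/rect.png',cv2.resize(rect,(600,600)))
```

```text
170.50759511071468
611.3491821289062 -240.4254608154297 76.55157470703125
```

View pics/rect.png

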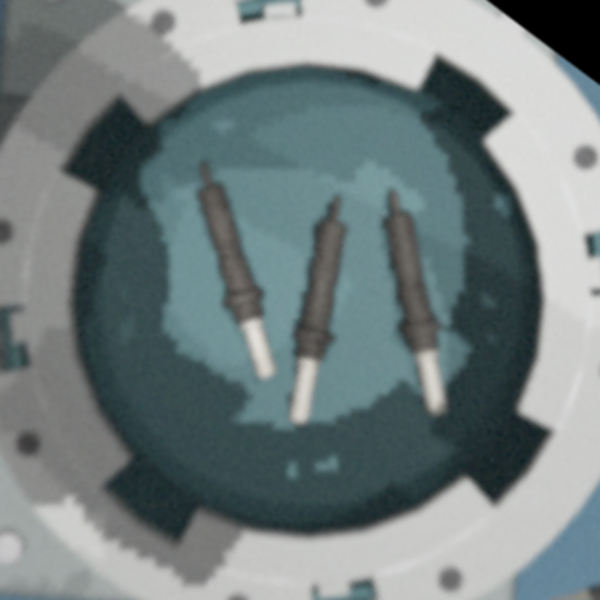

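```bash
python3 - <<'E'
from h import *
go(611.5,-240.2,137,53)
E
python3 -m jog '[[[0,0,0,18,0,0,0],[0,0,0,27,0,0,0],[0,0,0,20,0.7,0,0],[0,0,0,6.5,0,30,0],[0,0,0,0,0,40,0],[0,0,0,0,0,40,0],[0,0,0,0,0,40,0],[0,0,0,0,0,15,0],[0,0,0,0,0,13,0],[0,0,0,0,0,0,0]]]'
python3 - <<'E'
from h import *
go(611.5,-240.2,137,53)
cam('wrist','w5.png')
E
```

```text
t 5.93 psi 53.04 pos [ 566.6 -295.3  315.9] q6 8.4 F [ 0.5 -0.2  0.2] Tq [ 0.05 -0.04  0.04] op 9.8
 TURN [-0.19 -0.02  0.04] SHIFT after turn [ 71.1   2.7 178.9]  SHIFT before [ 71.    3.3 178.9]
clock: 6.77
ee_pos: [608.3, -236.9, 136.0]
orientation: [0.894, 0.447, -0.002, -0.003]
force: [-0.1, 0.2, -0.4]
opening: 0.113
t 6.77 psi 53.15 pos [ 608.3 -236.9  136. ] q6 14.6 F [-0.1  0.2 -0.4] Tq [ 0.    0.01 -0.01] op 9.7
 TURN [-0.42  0.09  0.14] SHIFT after turn [-0.8  4.5 -1. ]  SHIFT before [-0.8  4.5 -1.1]
```

View pics/w5.png

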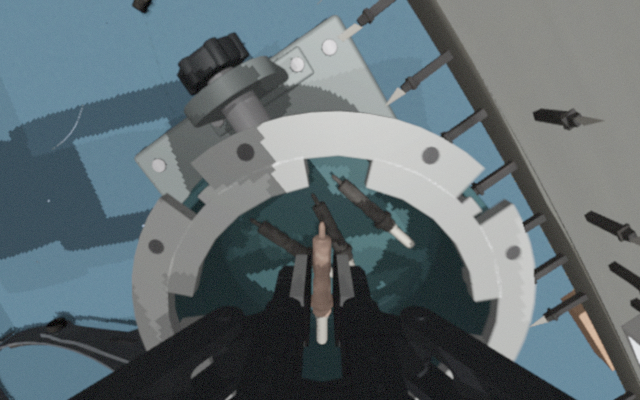

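The holder is inside the mouth and nothing touches. Next I open the fingers and retreat straight up.

```bash
python3 -m jog '[[[0,0,0,0,0,0,28],[0,0,0,0,0,0,28],[0,0,0,0,0,0,28],[0,0,0,0,0,0,28],[0,0,0,0,0,-10,28],[0,0,0,0,0,-35,28],[0,0,0,0,0,-40,28],[0,0,0,0,0,-40,28],[0,0,0,-20,0,-40,28],[0,0,0,-30,0,-10,28],[0,0,0,-20,0,0,28],[0,0,0,0,0,0,28]]]'
python3 - <<'E'
from h import *
go(499.5,266,200,196)
cam('wrist','w6.png')
E
```

```text
clock: 7.82
ee_pos: [567.6, -297.6, 314.7]
orientation: [0.896, 0.445, 0.0, 0.002]
force: [-0.8, -0.3, 0.1]
opening: 0.326
t 7.82 psi 52.83 pos [ 567.6 -297.6  314.7] q6 8.5 F [-0.8 -0.3  0.1] Tq [-0.01 -0.    0.02] op 27.8
 TURN [ 1.0000e-02  3.8000e-01 -1.4317e+02] SHIFT after turn [-89.9 560.6 114.7]  SHIFT before [ 408.1 -395.3  112.3]
```

View pics/w6.png

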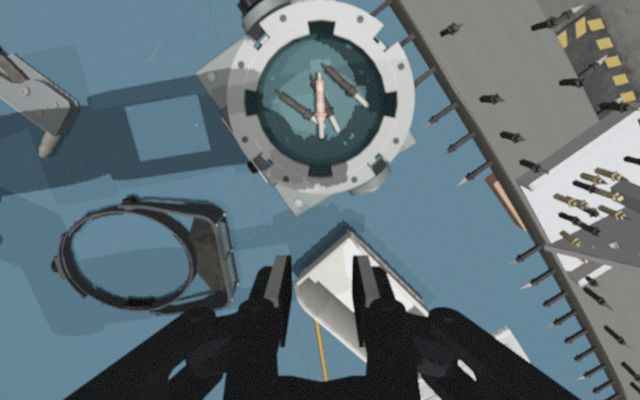

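The copper holder lies in the drum at (320,105) across the black ones. Next is the lid.

Run:
```python
from h import *
go(427,245,225,16)
```

```text
t 7.87 psi 52.87 pos [ 568.4 -295.9  313.4] q6 8.6 F [-0.3 -0.3 -1. ] Tq [ 0.    0.01 -0.02] op 27.8
 TURN [ 0.13 -0.06 36.87] SHIFT after turn [  13.1 -558.9   88.4]  SHIFT before [ 345.9 -439.4   87.4]
```

```bash
python3 -m jog '[[[0,0,6.15,0,0,0,60],[0,0,6.15,0,0,0,60],[0,0,6.15,0,0,0,60],[0,0,6.15,0,0,0,60],[0,0,6.15,0,0,0,60],[0,0,6.15,0,0,0,60],[0,0,0,1,-35,0,60],[0,0,0,1,-35,0,60],[0,0,0,1,-35,0,60],[0,0,0,1,-35,0,60],[0,0,0,1,-35,0,60],[0,0,0,1,-35,0,60],[0,0,0,1,-35,0,60],[0,0,0,1,-35,0,60],[0,0,0,1,-35,10,60],[0,0,0,1,-35,10,60],[0,0,0,1,-35,10,60],[0,0,0,1,-35,10,60],[0,0,0,1,-35,10,60],[0,0,0,0,-35,10,60]]]'; python3 -m jog '[[[0,0,0,0,-35,10,60],[0,0,0,0,-25,10,60],[0,0,0,0,-9,8,60],[0,0,0,0,0,0,60],[0,0,0,0,0,0,60]]]'
python3 - <<'E'
from h import *
go(499.5,266,200,16)
cam('wrist','w7.png')
E
```

```text
clock: 9.53
ee_pos: [444.6, 182.2, 251.3]
orientation: [0.99, 0.141, 0.0, -0.0]
force: [0.0, 0.7, -0.0]
opening: 0.701
clock: 9.95
ee_pos: [426.2, 246.1, 223.3]
orientation: [0.99, 0.141, -0.001, 0.001]
force: [-0.1, 0.2, 0.8]
opening: 0.704
t 9.95 psi 16.22 pos [426.2 246.1 223.3] q6 102.5 F [-0.1  0.2  0.8] Tq [-0.05  0.06 -0.02] op 60.1
 TURN [0.05 0.07 0.22] SHIFT after turn [75.9  1.  23.3]  SHIFT before [76.   1.3 23.2]
```

View pics/w7.png

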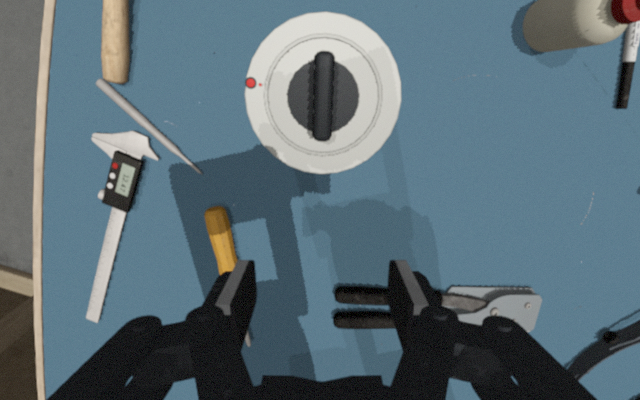

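The lid's plate is centred near (323,93). The bar runs from (324,52) to (321,140) and the red pin is at (251,83).

Run:
```python
from h import *
im,d,c,s=load('wrist'); P=cloud(im,d,c,s)
sub=P[0:180,230:410].reshape(-1,3)
G=sub[(sub[:,2]>64)&(sub[:,2]<76)]; r=cv2.minAreaRect(G[:,:2].astype(np.float32)); print('grip',r,np.median(G[:,2]),len(G))
dd=G[:,:2]-G[:,:2].mean(0); w,v=np.linalg.eigh(dd.T@dd); print('ang',np.degrees(np.arctan2(v[1,1],v[0,1])),G[:,:2].mean(0))
hsv=cv2.cvtColor(im,cv2.COLOR_BGR2HSV)
m=((hsv[...,1]<60)&(hsv[...,2]>130)).astype(np.uint8); m[190:]=0; m[:,:225]=0; m[:,420:]=0
cs,_=cv2.findContours(m,cv2.RETR_EXTERNAL,cv2.CHAIN_APPROX_NONE); k=max(cs,key=cv2.contourArea).reshape(-1,2)
w=onplane(c,s,k,28)[:,:2]; A=np.c_[2*w,np.ones(len(w))]
for _ in range(3):
    x=np.linalg.lstsq(A,(w**2).sum(1),rcond=None)[0]; rr=np.sqrt(x[2]+x[0]**2+x[1]**2); e=abs(np.hypot(*(w-x[:2]).T)-rr); w=w[e<2];A=A[e<2]
print('plate',x[:2],rr,len(w))
mr=((hsv[...,1]>150)&((hsv[...,0]<8)|(hsv[...,0]>172))).astype(np.uint8); mr[:,:235]=0;mr[:,265:]=0;mr[180:]=0
M=cv2.moments(mr,True); u=[M['m10']/M['m00'],M['m01']/M['m00']]; p=onplane(c,s,[u],28)[0]; print('pin',u,p, np.degrees(np.arctan2(p[1]-x[1],p[0]-x[0]))-81,np.hypot(*(p[:2]-x[:2])))
```

```text
grip ((500.44775390625, 266.6576843261719), (73.52564239501953, 16.100788116455078), 14.266500473022461) 68.81424440119409 1670
ang -165.77159727463237 [501.42802997 266.93675654]
plate [500.89840515 266.4823229 ] 74.22083610268172 437
pin [250.25, 82.38461538461539] [494.56592522 335.45784113  28.        ] 14.245486151567576 69.26559331912848
```

Run:
```python
from h import *
go(500.7,266.6,33,14.25)
```

```text
t 10.0 psi 16.14 pos [426.8 245.6 223.8] q6 102.5 F [0.1 0.4 0.5] Tq [ 0.01 -0.02 -0.  ] op 60.0
 TURN [ 0.04 -0.    1.89] SHIFT after turn [ 76.8  -2.2 190.8]  SHIFT before [ 76.8   0.2 190.8]
```

```bash
python3 -m jog '[[[0,0,1.9,0,0,0,45],[0,0,0,22,-0.6,0,45],[0,0,0,30,-1,20,45],[0,0,0,24.8,-0.6,40,45],[0,0,0,0,0,40,45],[0,0,0,0,0,35,45],[0,0,0,0,0,15,45],[0,0,0,0,0,0,45],[0,0,0,0,0,0,45]]]'
python3 - <<'E'
from h import *
go(500.7,266.6,33,14.25)
cam('wrist','w8.png')
E
```

```text
clock: 10.75
ee_pos: [498.6, 265.2, 78.5]
orientation: [0.992, 0.123, 0.0, 0.0]
force: [0.3, -0.3, 0.6]
opening: 0.529
t 10.75 psi 14.12 pos [498.6 265.2  78.5] q6 102.7 F [ 0.3 -0.3  0.6] Tq [0.01 0.03 0.  ] op 45.2
 TURN [ 0.02  0.   -0.13] SHIFT after turn [ 2.4 -0.8 45.5]  SHIFT before [ 2.4 -0.9 45.5]
```

View pics/w8.png

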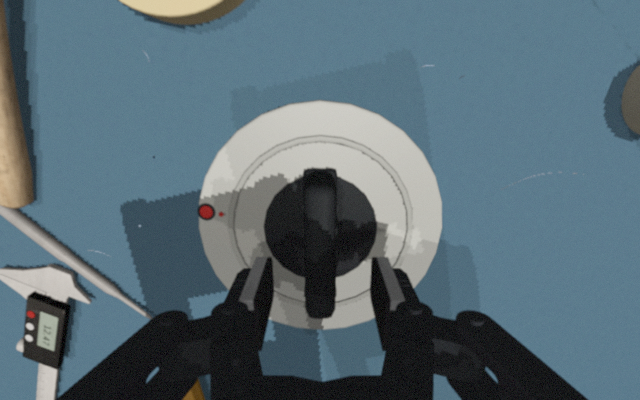

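The bar is centred between the fingers. Next I go down, close and check.

```bash
python3 -m jog '[[[0,0,-0.1,2.3,-0.8,15,45],[0,0,0,0,0,20,45],[0,0,0,0,0,10,45],[0,0,0,0,0,0,30],[0,0,0,0,0,0,10],[0,0,0,0,0,0,0],[0,0,0,0,0,0,0],[0,0,0,0,0,0,0],[0,0,0,0,0,0,0],[0,0,0,0,0,0,0]]]'
python3 - <<'E'
from h import *
go(500.7,266.6,33,14.25)
E
```

```text
clock: 11.63
ee_pos: [500.8, 268.1, 34.7]
orientation: [0.992, 0.125, 0.001, -0.0]
force: [-0.2, -1.1, 6.7]
opening: 0.176
t 11.63 psi 14.34 pos [500.8 268.1  34.7] q6 102.7 F [-0.2 -1.1  6.7] Tq [-0.15  0.   -0.02] op 15.1
 TURN [-0.02 -0.17  0.09] SHIFT after turn [-0.4  1.4  1.7]  SHIFT before [-0.4  1.4  1.7]
```

```bash
python3 -m jog '[[[0,0,0,0,0,-5,0],[0,0,0,0,0,-15,0],[0,0,0,0,0,-30,0],[0,0,0,0,0,-35,0],[0,0,0,0,0,-35,0],[0,0,0,0,0,-35,0],[0,0,0,0,0,-35,0],[0,0,0,0,0,-25,0],[0,0,0,0,0,-10,0],[0,0,0,0,0,0,0],[0,0,0,0,0,0,0]]]'
python3 - <<'E'
from h import *
cam('wrist','w9.png'); go(611.5,-240.2,262,52)
E
```

```text
clock: 12.55
ee_pos: [498.9, 267.4, 256.9]
orientation: [0.992, 0.125, -0.001, 0.0]
force: [-0.5, 0.0, -3.2]
opening: 0.176
t 12.6 psi 14.34 pos [498.5 267.2 255.8] q6 102.7 F [-0.8  0.3 -3.2] Tq [-0.04  0.    0.01] op 15.4
 TURN [-3.000e-02  2.600e-01 -3.766e+01] SHIFT after turn [-330.3  401.4   -6.2]  SHIFT before [-16.2 519.5  -5.6]
```

View pics/w9.png

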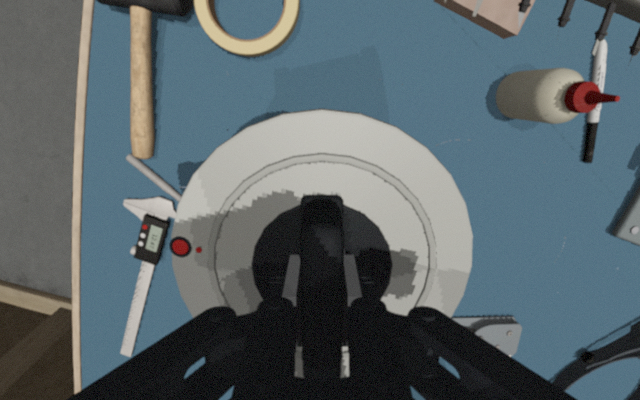

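The lid is held level; the plate's visible rim runs through about (320,110) and (472,240), and the pin is at (180,247). I'll measure the plate's centre and angle in the tool frame.

```bash
cat > lid.py <<'E'
from h import *
def lidmeas(im,d,c,s):
    # points in tool frame
    m=R.from_quat(s['orientation']).as_matrix()
    P=cloud(im,d,c,s)-s['ee_pos']; P=P@m
    hsv=cv2.cvtColor(im,cv2.COLOR_BGR2HSV)
    ok=(abs(P[...,2]-6.7)<8)&(d>0)&(hsv[...,1]<70)&(hsv[...,2]>110)
    ok[330:]=0
    mm=cv2.morphologyEx(ok.astype(np.uint8),cv2.MORPH_CLOSE,np.ones((5,5)))
    Q=P[ok]; A=np.c_[Q[:,:2],np.ones(len(Q))]; f=np.linalg.lstsq(A,Q[:,2],rcond=None)[0]
    cs,_=cv2.findContours(mm,cv2.RETR_EXTERNAL,cv2.CHAIN_APPROX_NONE); k=max(cs,key=cv2.contourArea).reshape(-1,2)
    hull=cv2.convexHull(k).reshape(-1,2)
    # ray onto plane in tool frame
    def on(uv):
        n=rays(c,uv); Tc=np.array(c['T_tool_cam']); D=np.stack([n[:,0],-n[:,1],-np.ones(len(n))],1)@Tc[:3,:3].T; o=Tc[:3,3]
        nn=np.array([-f[0],-f[1],1]); t=(f[2]-o@nn)/(D@nn); return o+t[:,None]*D
    w=on(k)[:,:2]
    w=w[w[:,0]>0]
    # fixed-radius circle fit
    from scipy.optimize import least_squares
    r=least_squares(lambda x:np.hypot(w[:,0]-x[0],w[:,1]-x[1])-74.3,[0,0],loss='soft_l1',f_scale=0.5)
    r2=least_squares(lambda x:np.hypot(w[:,0]-x[0],w[:,1]-x[1])-x[2],[0,0,74],loss='soft_l1',f_scale=0.5)
    mr=((hsv[...,1]>150)&((hsv[...,0]<8)|(hsv[...,0]>172))&(abs(P[...,2]-6)<14)).astype(np.uint8)
    n,lab,st,ce=cv2.connectedComponentsWithStats(mr); i=1+np.argmax(st[1:,4]); p=on([ce[i]])[0]
    print('plate tool z at origin',f[2].round(2),'tilt deg',np.degrees(f[:2]).round(2),'centre tool',r.x.round(2),'free',r2.x.round(2),len(w))
    a=np.degrees(np.arctan2(p[1]-r.x[1],p[0]-r.x[0])); # in tool frame, z down: flip sign -> lid angle rel tool x
    print('pin px',ce[i].round(1),'r',np.hypot(*(p[:2]-r.x)).round(1),'lid x rel tool x (ccw from above)',(-a-81).round(2))
E
python3 - <<'E'
from lid import *
lidmeas(*load('wrist'))
E
```

```text
plate tool z at origin 6.12 tilt deg [ 0.1  -0.05] centre tool [-1.65 -0.05] free [ 2.98  0.43 70.54] 715
pin px [180.  246.6] r 69.4 lid x rel tool x (ccw from above) -0.91
```

```bash
python3 - <<'E'
from h import *
go(611.9,-239.7,262,52.35)
E
python3 -m jog '[[[0,0,-6,0,0,0,0],[0,0,-7,0,0,0,0],[0,0,-7,0,0,0,0],[0,0,-7,0,0,0,0],[0,0,-7,0,0,0,0],[0,0,-4,0,0,0,0],[0,0,0,-12,14,-3,0],[0,0,0,-24,29,-3,0],[0,0,0,-24,29,0,0],[0,0,0,-24,29,0,0],[0,0,0,-24,29,0,0],[0,0,0,-24,29,0,0],[0,0,0,-24,29,0,0],[0,0,0,-24,29,0,0],[0,0,0,-24,29,0,0],[0,0,0,-24,29,0,0],[0,0,0,-24,29,0,0]]]'
python3 - <<'E'
from h import *
go(611.9,-239.7,262,52.35)
E
```

```text
t 12.6 psi 14.34 pos [498.5 267.2 255.8] q6 102.7 F [-0.8  0.3 -3.2] Tq [-0.04  0.    0.01] op 15.4
 TURN [-3.000e-02  2.600e-01 -3.801e+01] SHIFT after turn [-332.1  399.4   -6.2]  SHIFT before [-15.7 519.1  -5.6]
clock: 14.02
ee_pos: [585.3, -119.2, 261.1]
orientation: [0.898, 0.441, -0.002, -0.002]
force: [1.0, 0.7, -3.4]
opening: 0.178
t 14.02 psi 52.33 pos [ 585.3 -119.2  261.1] q6 25.1 F [ 1.   0.7 -3.4] Tq [ 0.02 -0.04  0.  ] op 15.2
 TURN [-0.29  0.13 -0.02] SHIFT after turn [-79.2  94.6  -0.9]  SHIFT before [-79.2  94.7  -1.2]
```

```bash
python3 -m jog '[[[0,0,0,-24,29,0,0],[0,0,0,-24,29,0,0],[0,0,0,-20,24,0,0],[0,0,0,-9,10,0,0],[0,0,0,0,0,0,0],[0,0,0,0,0,0,0],[0,0,0,0,0,0,0]]]'
python3 - <<'E'
from lid import *
go(611.9,-239.7,205,52.35); cam('wrist','w10.png'); lidmeas(*load('wrist')); cam('top','t10.png')
im=cv2.imread('pics/t10.png'); cv2.imwrite('pics/t10z.png',cv2.resize(im[110:240,340:480],None,fx=4,fy=4))
E
```

```text
clock: 14.6
ee_pos: [611.5, -233.4, 262.6]
orientation: [0.897, 0.441, -0.001, -0.002]
force: [-0.8, 1.0, -3.1]
opening: 0.175
t 14.6 psi 52.37 pos [ 611.5 -233.4  262.6] q6 15.7 F [-0.8  1.  -3.1] Tq [ 0.02 -0.03  0.04] op 14.9
 TURN [-0.2   0.01  0.02] SHIFT after turn [-4.8  4.1 57.6]  SHIFT before [-4.8  4.3 57.6]
plate tool z at origin 6.13 tilt deg [ 0.09 -0.06] centre tool [-1.66  0.46] free [ 2.39  0.84 71.09] 701
pin px [179.8 246.5] r 69.7 lid x rel tool x (ccw from above) -0.92
```

View pics/w10.png

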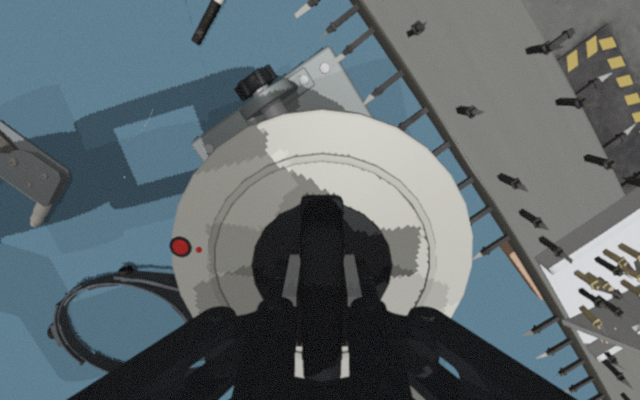

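View pics/t10z.png

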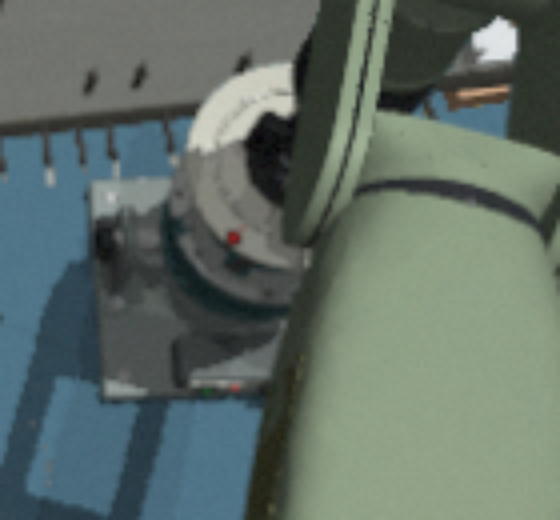

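The lid hangs level over the drum. I'll correct the position and lower it slowly.

```bash
python3 -m jog '[[[0.2,0,0,-4.8,4.2,0,0],[0,0,0,0,0,15,0],[0,0,0,0,0,20,0],[0,0,0,0,0,15,0],[0,0,0,0,0,5,0],[0,0,0,0,0,0,0],[0,0,0,0,0,0,0]]]'
python3 - <<'E'
from lid import *
go(611.9,-239.7,197,52.35)
E
```

```text
clock: 15.28
ee_pos: [612.8, -240.9, 209.9]
orientation: [0.897, 0.441, -0.0, -0.001]
force: [-0.4, -0.1, -2.1]
opening: 0.18
t 15.28 psi 52.36 pos [ 612.8 -240.9  209.9] q6 15.1 F [-0.4 -0.1 -2.1] Tq [-0.02 -0.01 -0.02] op 15.4
 TURN [-0.14 -0.01  0.01] SHIFT after turn [ 0.4 -1.4 12.9]  SHIFT before [ 0.4 -1.4 12.9]
```

```bash
python3 -m jog '[[[0,0,0,0.2,-0.8,4,0],[0,0,0,0,0,4,0],[0,0,0,0,0,2,0],[0,0,0,0,0,0,0]]]'
python3 -m jog '[[[0,0,0,0,0,2,0],[0,0,0,0,0,0,0],[0,0,0,0,0,0,0]]]'
python3 - <<'E'
from lid import *
go(611.9,-239.7,197,52.35)
E
```

```text
clock: 15.62
ee_pos: [611.6, -240.2, 198.9]
orientation: [0.897, 0.441, -0.001, -0.002]
force: [0.1, -0.4, -2.1]
opening: 0.18
clock: 15.87
ee_pos: [611.8, -240.3, 197.2]
orientation: [0.898, 0.441, -0.001, -0.002]
force: [-0.5, -0.2, -2.3]
opening: 0.181
t 15.87 psi 52.34 pos [ 611.8 -240.3  197.2] q6 15.2 F [-0.5 -0.2 -2.3] Tq [-0.1  -0.01  0.04] op 15.5
 TURN [-0.2   0.   -0.01] SHIFT after turn [ 0.5 -0.3  0.2]  SHIFT before [ 0.5 -0.3  0.2]
```

```bash
python3 -m jog '[[[0,0,0,0,0,1.5,0],[0,0,0,0,0,0,0],[0,0,0,0,0,0,0]]]'; python3 -m jog '[[[0,0,0,0,0,1.5,0],[0,0,0,0,0,0,0],[0,0,0,0,0,0,0]]]'
python3 - <<'E'
from lid import *
go(611.9,-239.7,183.7,52.35)
E
```

```text
clock: 16.12
ee_pos: [611.8, -240.3, 195.6]
orientation: [0.898, 0.441, -0.001, -0.002]
force: [-0.4, 0.2, -3.2]
opening: 0.178
clock: 16.37
ee_pos: [611.8, -240.3, 194.1]
orientation: [0.898, 0.441, -0.001, -0.002]
force: [-0.2, 0.1, -3.1]
opening: 0.18
t 16.37 psi 52.34 pos [ 611.8 -240.3  194.1] q6 15.2 F [-0.2  0.1 -3.1] Tq [-0.02  0.01  0.06] op 15.4
 TURN [-0.21  0.01 -0.01] SHIFT after turn [ 0.5 -0.2 10.4]  SHIFT before [ 0.5 -0.2 10.4]
```

```bash
python3 -m jog '[[[0,0,0,0,0,2,0],[0,0,0,0,0,0,0],[0,0,0,0,0,0,0]]]'; python3 -m jog '[[[0,0,0,0,0,2,0],[0,0,0,0,0,0,0],[0,0,0,0,0,0,0]]]';python3 -m jog '[[[0,0,0,0,0,2,0],[0,0,0,0,0,0,0],[0,0,0,0,0,0,0]]]'
python3 - <<'E'
from lid import *
go(611.9,-239.7,183.7,52.35); cam('wrist','w11.png'); lidmeas(*load('wrist')); cam('scene','s11.png')
im=cv2.imread('pics/s11.png'); cv2.imwrite('pics/s11z.png',cv2.resize(im[90:230,320:460],None,fx=4,fy=4))
E
```

```text
clock: 16.62
ee_pos: [611.7, -240.2, 192.0]
orientation: [0.897, 0.441, -0.001, -0.002]
force: [0.2, -0.3, -2.7]
opening: 0.178
clock: 16.87
ee_pos: [611.7, -240.3, 190.0]
orientation: [0.898, 0.441, -0.001, -0.002]
force: [0.2, 0.1, -1.9]
opening: 0.178
clock: 17.12
ee_pos: [611.7, -240.2, 188.1]
orientation: [0.897, 0.441, -0.001, -0.002]
force: [0.3, 1.0, -2.9]
opening: 0.175
t 17.12 psi 52.34 pos [ 611.7 -240.2  188.1] q6 15.2 F [ 0.3  1.  -2.9] Tq [ 0.02  0.02 -0.  ] op 14.9
 TURN [-0.21  0.01 -0.01] SHIFT after turn [ 0.5 -0.2  4.4]  SHIFT before [ 0.5 -0.2  4.4]
plate tool z at origin 6.11 tilt deg [ 0.11 -0.04] centre tool [-1.63  0.41] free [ 2.44  0.71 71.12] 701
pin px [179.8 246.8] r 69.6 lid x rel tool x (ccw from above) -0.8
```

View pics/w11.png

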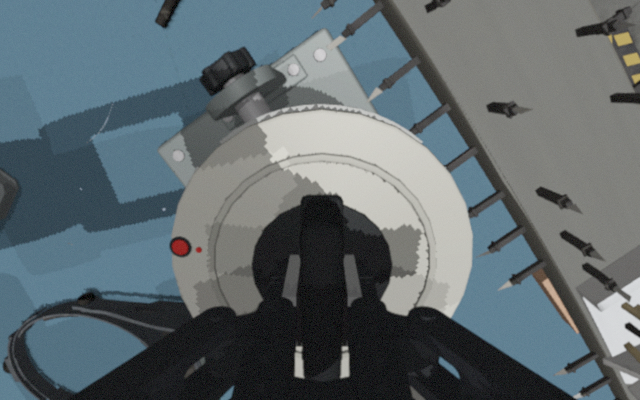

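View pics/s11z.png

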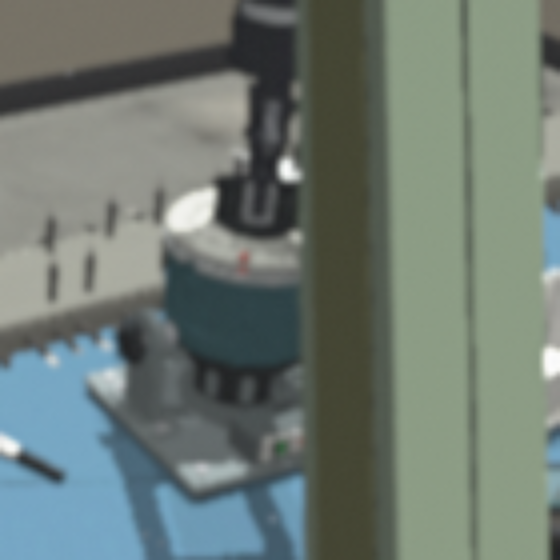

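The lid sits evenly over the collar with free travel, so the lugs are in the notches. I'll continue home.

```bash
python3 -m jog '[[[0,0,0,0,0,2,0],[0,0,0,0,0,0,0],[0,0,0,0,0,0,0]]]'; python3 -m jog '[[[0,0,0,0,0,1.5,0],[0,0,0,0,0,0,0],[0,0,0,0,0,0,0]]]';python3 -m jog '[[[0,0,0,0,0,1,0],[0,0,0,0,0,0,0],[0,0,0,0,0,0,0]]]'
python3 - <<'E'
from lid import *
go(611.9,-239.7,183.7,52.35)
E
```

```text
clock: 17.47
ee_pos: [611.8, -240.2, 186.1]
orientation: [0.898, 0.441, -0.001, -0.002]
force: [-0.5, -0.2, -1.9]
opening: 0.179
clock: 17.72
ee_pos: [611.8, -240.3, 184.5]
orientation: [0.898, 0.441, -0.001, -0.002]
force: [-1.1, 0.0, -1.9]
opening: 0.181
clock: 17.97
ee_pos: [611.9, -240.3, 183.9]
orientation: [0.897, 0.441, -0.001, -0.001]
force: [-0.4, 1.1, -1.6]
opening: 0.182
t 17.97 psi 52.34 pos [ 611.9 -240.3  183.9] q6 15.2 F [-0.4  1.1 -1.6] Tq [ 0.06  0.02 -0.02] op 15.5
 TURN [-0.18 -0.   -0.01] SHIFT after turn [ 0.5 -0.3  0.2]  SHIFT before [ 0.5 -0.3  0.2]
```

```bash
python3 -m jog '[[[0,0,0,0,0,0.8,0],[0,0,0,0,0,0,0],[0,0,0,0,0,0,0]]]'
python3 - <<'E'
from lid import *
go(611.9,-239.7,183.7,52.35); im,*_=cam('wrist','w12.png'); lidmeas(*load('wrist'))
cv2.imwrite('pics/w12z.png',cv2.resize(im[200:300,130:250],None,fx=5,fy=5))
E
```

```text
clock: 18.22
ee_pos: [611.8, -240.3, 183.7]
orientation: [0.898, 0.441, -0.001, -0.001]
force: [-2.5, 0.1, 4.6]
opening: 0.18
t 18.22 psi 52.33 pos [ 611.8 -240.3  183.7] q6 15.2 F [-2.5  0.1  4.6] Tq [ 0.09  0.19 -0.02] op 15.4
 TURN [-0.15 -0.01 -0.02] SHIFT after turn [ 0.6 -0.3  0. ]  SHIFT before [ 0.6 -0.3  0. ]
plate tool z at origin 6.0 tilt deg [ 0.59 -0.2 ] centre tool [-0.41  0.01] free [ 5.42  0.45 70.03] 699
pin px [178.5 248.1] r 69.7 lid x rel tool x (ccw from above) 0.88
```

View pics/w12z.png

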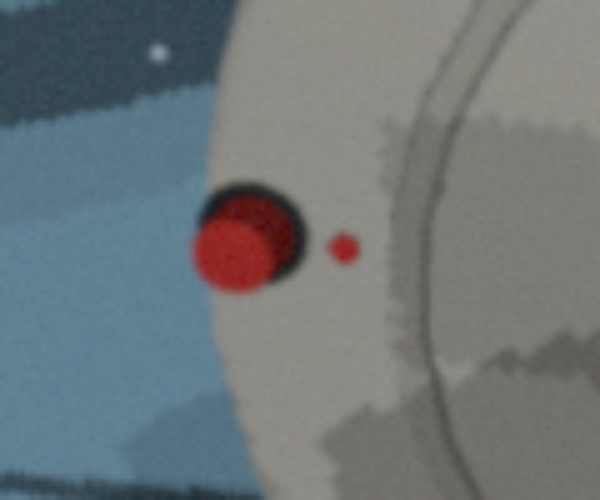

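The red pin stands proud (its top is displaced from its hole at about (177,250)), and the plate is in contact, so the lid has dropped home. I'll relax the grip briefly to let it settle, then regrip and twist.

```bash
python3 -m jog '[[[0,0,0,0,0,0,24],[0,0,0,0,0,0,24],[0,0,0,0,0,0,24],[0,0,0,0,0,-0.8,24],[0,0,0,0,0,0,0],[0,0,0,0,0,0,0],[0,0,0,0,0,0,0],[0,0,0,0,0,0,0],[0,0,0,0,0,0,0]]]'
python3 -m jog '[[[0,0,3,0,0,0,0],[0,0,3,0,0,0,0],[0,0,3,0,0,0,0],[0,0,0,0,0,0,0]]]'
python3 - <<'E'
from lid import *
go(611.9,-239.7,183.7,52.35)
E
```

```text
clock: 19.02
ee_pos: [611.9, -240.3, 183.6]
orientation: [0.897, 0.441, -0.001, -0.001]
force: [0.4, 0.4, 0.3]
opening: 0.177
clock: 19.35
ee_pos: [612.0, -240.3, 183.6]
orientation: [0.929, 0.369, -0.001, -0.001]
force: [-0.0, -0.1, -0.5]
opening: 0.18
t 19.35 psi 43.29 pos [ 612.  -240.3  183.6] q6 24.2 F [-0.  -0.1 -0.5] Tq [-0.12 -0.14 -0.04] op 15.3
 TURN [-0.17  0.02 -9.06] SHIFT after turn [ 0.5 -0.5 -0.1]  SHIFT before [ 0.4 -0.5 -0.1]
```

```bash
python3 -m jog '[[[0,0,3,0,0,0,0],[0,0,3,0,0,0,0],[0,0,3,0,0,0,0],[0,0,3,0,0,0,0],[0,0,3,0,0,0,0],[0,0,3,0,0,0,0],[0,0,3,0,0,0,0],[0,0,0,0,0,0,0]]]'
python3 - <<'E'
from lid import *
go(611.9,-239.7,183.7,16.35); im,*_=cam('wrist','w13.png'); lidmeas(*load('wrist'))
cv2.imwrite('pics/w13z.png',cv2.resize(im[200:300,130:250],None,fx=5,fy=5))
E
```

```text
clock: 20.02
ee_pos: [611.9, -240.3, 183.6]
orientation: [0.981, 0.194, -0.001, -0.001]
force: [0.7, -0.7, 0.2]
opening: 0.177
t 20.02 psi 22.36 pos [ 611.9 -240.3  183.6] q6 45.2 F [ 0.7 -0.7  0.2] Tq [-0.06 -0.13 -0.03] op 15.1
 TURN [-0.16  0.1   6.01] SHIFT after turn [ 0.1 -0.5 -0.1]  SHIFT before [ 0.2 -0.5 -0.1]
plate tool z at origin 5.93 tilt deg [ 0.42 -0.19] centre tool [-0.59  0.14] free [ 4.93  0.22 70.29] 714
pin px [178.5 248.1] r 70.1 lid x rel tool x (ccw from above) 0.73
```

View pics/w13.png

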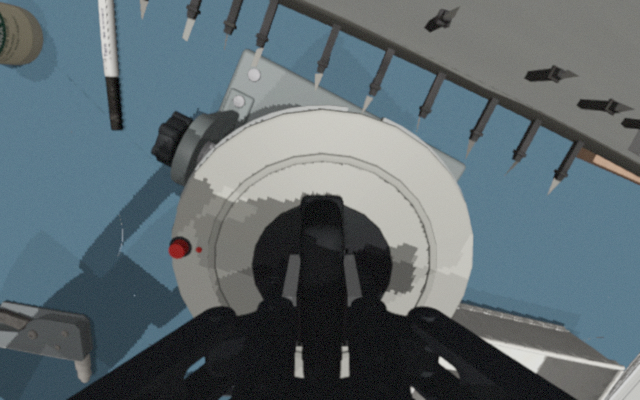

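After 30° the pin at (178,248) is still up and the torque is low. I'll continue in small steps.

```bash
python3 -m jog '[[[0,0,1.5,0,0,0,0],[0,0,1.5,0,0,0,0],[0,0,1.5,0,0,0,0],[0,0,0,0,0,0,0]]]'
python3 -m jog '[[[0,0,1,0,0,0,0],[0,0,0.5,0,0,0,0],[0,0,0,0,0,0,0],[0,0,0,0,0,0,0]]]'
python3 - <<'E'
from lid import *
go(611.9,-239.7,183.7,16.35); im,*_=cam('wrist','w14.png'); lidmeas(*load('wrist'))
cv2.imwrite('pics/w14z.png',cv2.resize(im[200:300,130:250],None,fx=5,fy=5))
E
```

```text
clock: 20.4
ee_pos: [611.9, -240.2, 183.6]
orientation: [0.988, 0.156, -0.001, -0.001]
force: [0.9, 0.1, -0.3]
opening: 0.181
clock: 20.73
ee_pos: [611.8, -240.2, 183.6]
orientation: [0.99, 0.142, -0.001, -0.001]
force: [0.7, 0.6, -1.2]
opening: 0.182
t 20.73 psi 16.37 pos [ 611.8 -240.2  183.6] q6 51.1 F [ 0.7  0.6 -1.2] Tq [ 0.1  -0.26  0.04] op 15.5
 TURN [-0.16  0.11  0.02] SHIFT after turn [ 0.2 -0.5 -0.1]  SHIFT before [ 0.2 -0.5 -0.1]
plate tool z at origin 5.93 tilt deg [ 0.42 -0.17] centre tool [-0.48  0.1 ] free [ 4.43  0.32 70.75] 709
pin px [180.1 246.5] r 69.3 lid x rel tool x (ccw from above) 0.02
```

View pics/w14z.png

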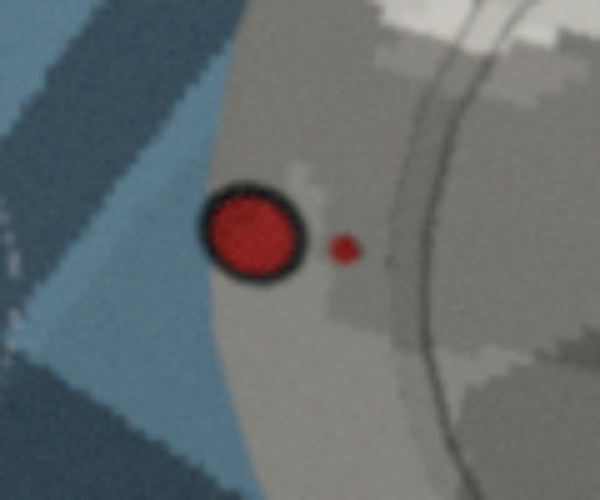

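The pin is flush. I'll release, retreat upward and check.

```bash
python3 -m jog '[[[0,0,0,0,0,0,25],[0,0,0,0,0,0,45],[0,0,0,0,0,0,45],[0,0,0,0,0,0,45],[0,0,0,0,0,-10,45],[0,0,0,0,0,-25,45],[0,0,0,0,0,-35,45],[0,0,0,-10,0,-35,45],[0,0,0,-30,0,-25,45],[0,0,0,-30,0,-5,45],[0,0,0,-5,0,0,45],[0,0,0,0,0,0,45],[0,0,0,0,0,0,45]]]'
python3 - <<'E'
from h import *
go(611.9,-239.7,183.7,16.35); im,d,c,s=cam('wrist','w15.png')
P=cloud(im,d,c,s)
sub=P[0:220,200:440]; hsv=cv2.cvtColor(im,cv2.COLOR_BGR2HSV)[0:220,200:440]
Q=sub[(abs(sub[...,2]-177)<4)&(hsv[...,1]<60)&(hsv[...,2]>100)&(np.hypot(sub[...,0]-611,sub[...,1]+240)<73)]
A=np.c_[Q[:,:2]-[611,-240],np.ones(len(Q))]; f=np.linalg.lstsq(A,Q[:,2],rcond=None)[0]; print('plate h',f[2],'tilt',np.degrees(f[:2]))
E
```

```text
clock: 21.87
ee_pos: [540.3, -261.6, 319.0]
orientation: [0.99, 0.142, -0.001, -0.001]
force: [0.1, -0.4, -0.3]
opening: 0.528
t 21.87 psi 16.31 pos [ 540.3 -261.6  319. ] q6 46.7 F [ 0.1 -0.4 -0.3] Tq [-0.01 -0.01 -0.06] op 45.1
 TURN [-0.16  0.08 -0.04] SHIFT after turn [ 74.9  -0.8 135.3]  SHIFT before [ 75.1  -0.5 135.2]
plate h 177.6879012658985 tilt [-0.00053258 -0.01658704]
```

View pics/w15.png

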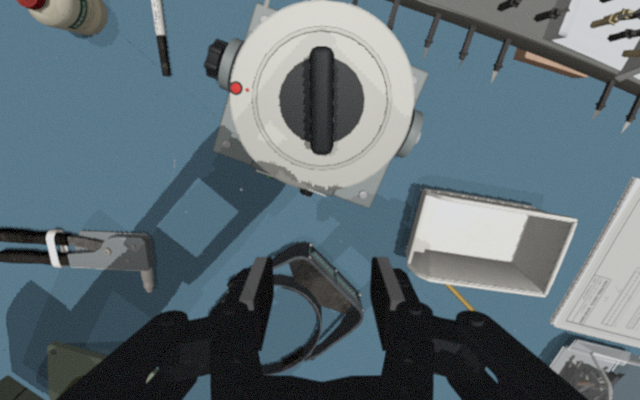

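The lid is seated level (plate top measured at 177.7 mm, expected 177) and the pin is at (236,88). I'll take a last zoom on the pin and check the bystanders.

Run:
```python
from h import *
im,*_=load('wrist'); a=cv2.resize(im[65:110,210:262],None,fx=8,fy=8,interpolation=cv2.INTER_CUBIC)
i0=cv2.imread('pics/top0.png'); i1,*_=cam('top','t16.png')
b=np.vstack([i0[140:220,180:330],i1[140:220,180:330]]); b=cv2.resize(b,(int(b.shape[1]*360/b.shape[0]),360))
cv2.imwrite('pics/fin.png',np.hstack([a,b]))
```

```text
(no output)
```

View pics/fin.png

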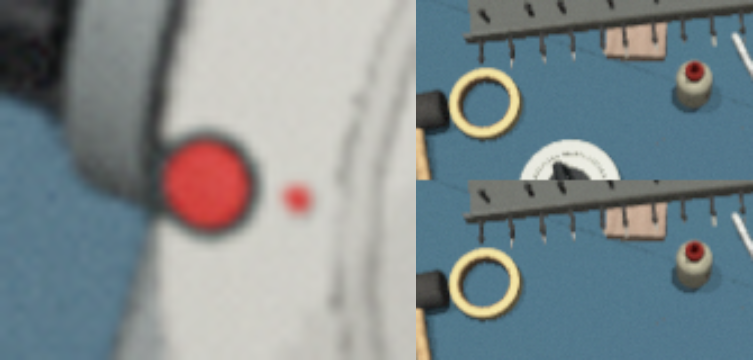

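The pin is concentric in its hole, so it is flush. The tape and the bottle have not moved.

```bash
python3 -c "
from station import arm
print(arm.finish_job())"
```

```text
the job is handed in; nothing more can be done
None
```

The copper holder is in the drum with the black ones, the lid is locked on, and I handed the job in at about 22 s of the 72 s allowed.

- **Holder:** I dropped it inside the drum mouth, and a picture afterwards showed it lying across the black ones.
- **Lid:** I found the notch angle from the wrist picture and lowered the lid already lined up. It went home with no searching turn, and the pin stood up. I then turned it 36° clockwise with almost no torque on the wrist.
- **Last checks:**
  - The pin is flush in its hole.
  - The plate top measured 177.7 mm against 177 mm expected, with tilt under 0.1°.
  - The tape roll and oil bottle look unmoved.
  - The gripper is clear of everything, about 140 mm above the lid.
- **Disagreements:** While the lid was held, my fit of its centre was unreliable: its two variants gave -1.7 and +3.0 mm along the bar. I took the bar's alignment between the pads instead, and the lid went in without resistance. I did not re-measure the lid's centre after release. I took it as centred because the lugs and pin engaged.

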